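# Bond a phone display in the sliding spring press

### The job

Move the sled by its upright tab until the phone lying on it is centred under the pad of the press, then push the plunger's head down fully to its stop and keep it there for a good second so that the display bonds, and let it come up. Then bring the sled back against the stop at the open end of the rail, with the phone still lying in its nest. Do not touch the phone itself with the gripper, and leave the other things on the counter where they are.

Things in the scene. Friction and masses are not known exactly. Their poses are not given: they have to be found in the camera images.
- jig: Fixed jig: aluminium base 150 x 465 x 12 mm, steel rail along its middle, dark steel C-frame press. Origin: on the counter (z = 0) under the pressing axis. +y runs along the rail to the open end, +x away from the robot; yaw within +-0.3 rad. Column at x -112 to -80, y +-25 mm; press arm at x -112 to +28, y +-25, z 95 to 125 mm. Black marks on base and sled meet at y = 0; no stop.
- open_stop (a point): Middle between the inner faces of the two dark steel stop blocks at the open end of the rail, 24 mm above the counter, at y = +320 mm in the jig's frame. The sled's end edge meets these faces when the sled's origin is at y = +170 mm in the jig's frame. (Like blocks end the rail beyond the press, at y = -120 mm.)
- sled: Clear plastic sled, about 0.5 kg, loose on the rail and guided by it (2 mm side play); slides along the jig's y with a few N of friction and stays where left. Deck 100 x 235 mm. Origin: its underside, 12 mm above the counter, under the centre of the phone nest; axes parallel to the jig's; deck from y -85 to +150 mm, its top at z 22 mm. Aligned with the press when at y = 0 in the jig's frame.
- tab_top (a point): Middle of the top of the sled's upright aluminium tab, by which it is moved: 14 mm thick along the rail, 50 mm wide across it, standing 58 mm above the deck. This point is at y +120, z +80 mm from the sled's origin, 92 mm above the counter. More than 25 mm free all round it.
- phone: The phone being bonded: black display lying on a silver frame, one slab 72 x 150 x 10 mm, about 0.18 kg, loose in the sled's nest (2 mm play inside 6 mm high lips), its long side along the rail. Origin: centre of its underside, 34 mm above the counter; z up.
- plunger (a joint): Travel of the press's spring plunger in m: 0 = up (rest), 0.026 = fully down on its stop. Spring: about 5 N to start, about 15 N at the stop with a phone underneath; rises by itself when let go.
- plunger_top (a point): Centre of the flat top of the plunger's round black head (60 mm diameter, 16 mm thick). On the pressing axis, 170 mm above the counter when up, 144 mm when fully down; nothing above it.
- pad: The black rubber pressing pad on the plunger's lower end, 44 mm diameter, 12 mm thick, sprung by up to 7 mm. Origin: centre of its pressing face, on the pressing axis, 67 mm above the counter when up (23 mm above the phone's top face).
- roller: White silicone hand roller, 165 mm long, 34 mm drum, lying on the counter on the far side of the jig. Bystander. Origin: its underside.
- hex_driver: Brass hex standoff driver, 165 mm long, 16 mm square brass grip, lying on the far side of the jig. Bystander. Origin: its underside.
- spare_display: Bare black replacement display, flat slab 70 x 148 x 7 mm, on the counter to the right. Bystander, not the one on the sled. Origin: its underside.
- bare_frame: Empty silver frame 74 x 150 x 8 mm, flat on the counter to the right. Bystander. Origin: its underside.
- screw_tray: Grey divided screw tray 100 x 150 x 22 mm, to the left. Bystander. Origin: its underside.
- screwdriver: Screwdriver 150 mm long, lying to the left. Bystander. Origin: its underside.
Not all that is in view belongs to the job. Leave any turquoise or yellow look-alike of the phone alone.

How it is judged:
On the way, in this order (a step that is already met when the one before it is completed fails the run):
1. the phone is centred under the raised pad (within 8 mm) and at rest (horizontal distance between phone and pad below 0.008 m and linear speed of phone below 0.01 m/s and value of joint plunger below 0.003 m and x of phone in the frame of sled between -0.006 and 0.006 m and y of phone in the frame of sled between -0.006 and 0.006 m and z of phone in the frame of sled between 0.017 and 0.027 m), for 0.3 s.
2. the plunger is on its stop (within 1.5 mm), its pad pressing the centred phone (within 10 mm), for 0.8 s (value of joint plunger above 0.0245 m and contact force between pad and phone above 2 N and horizontal distance between phone and pad below 0.01 m), for 0.8 s.
At the end, for the whole second after the job is handed in: The sled lies flat on the rail with its end edge within 8 mm of the open-end stop, the phone lies flat in its nest on the sled (within 6 mm of the nest's centre), the plunger is up again (within 3 mm), and all is at rest (y of sled in the frame of jig above 0.162 m and z of sled in the frame of jig below 0.016 m and angle between sled's own z axis and vertical below 0.04 rad and angle between phone's own z axis and vertical below 0.06 rad and value of joint plunger below 0.003 m and linear speed of each of sled, phone below 0.01 m/s and x of phone in the frame of sled between -0.006 and 0.006 m and y of phone in the frame of sled between -0.006 and 0.006 m and z of phone in the frame of sled between 0.017 and 0.027 m); the robot touches nothing.
It fails at once if the fingers touch the phone with more than 1 N (contact force between the fingers and phone above 1 N).
It fails at once if a bystander is moved by more than 30 mm (distance of any of roller, hex_driver, spare_display, bare_frame, screw_tray, screwdriver from where it was at the start of the episode above 0.03 m).
It also fails if it takes over 69 s, if anything falls off the work surface, if the arm or the gripper's body presses on something with over 40 N, if the wrist force passes 120 N, or if a joint passes its speed limit or range.

### The arm

A 7-joint arm with a two-finger parallel gripper is mounted at the origin on the work surface. World frame = base frame: x ahead of the robot, y to its left, z up, the work surface at z = 0. Lengths are in m, angles in rad, forces in N, time in s.
With the tool pointing down it reaches from about 0.35 to 0.9 m from the base axis. Payload 8.1 kg.
Tool frame: the origin (TCP) lies at the very end of the fingers, on their centre line; the grasp point (between the pads) lies grip_point_offset behind it (grip_point_offset is the distance from the TCP to the grasp point, in m); z points along the fingers, y is the direction in which the jaws open and shut (so a half turn about z gives the same grasp; the last joint's range is limited). The gripper opens to 92 mm and grips with 3 to 60 N. Pads are 19 mm wide; open, the fingers measure 130 mm over their backs; the gripper's body (75 mm by 190 mm) begins 47 mm behind the grasp point.
Start: joints at [-1.409, 0.434, 0.025, 1.573, -0.012, 1.134, -0.075], TCP at [0.164, 0.603, 0.227] pointing down, gripper open.
Joint ranges: [-2.62, 2.62], [-0.44, 2.09], [-1.27, 1.32], [0.08, 2.57], [-1.32, 4.46], [0.12, 2], [-2.74, 2.74]. Speed limits (rad/s): [2.22, 2.22, 3.01, 3.01, 3.14, 3.14, 3.14].

### API

Orientations are given as a rotation vector (axis times angle).
In Python, from cell import * gives the robot as it stands.
- The arm moves only by the tool drive_tool, never from a script. Its argument "increments" is a list of rows, each an object of numbers: "grip": the gripper's target within -1 to 1 (shut at 1, half-way at 0, fully open at -1); "tx", "ty", "tz": the shift along the world's x, y, z normalised to -1 to 1, where 1 is 400 mm; "turn": the turn about the world's z normalised to -1 to 1, where 1 is 60 degrees. In form: [{"grip": .., "tx": .., "ty": .., "tz": .., "turn": ..}, ...]. A call has 1 to 20 rows; each row is the pose to reach, as a shift and turn from the pose measured when the call began; what a row does not reach only later rows make up. A row lasts 1/10 s, in which the tool goes at most 50 mm and 8.59 degrees, less where a joint would pass 70% of its speed; a pose out of reach is approached as far as the arm can. A call with a number of a shift or a turn outside -1 to 1 is refused whole. A call with a gripper value outside its range is refused whole. The fingers move at their own pace and stop on an object; "newtons" is the grip in N (left out, the last holds). Time passes only in rows, so rows that repeat a pose let the fingers close. It gives the time, the measured TCP pose, the force and the opening at its end, in the units of the state.
- observe(): the state, without advancing time (a new reading comes with each control period).
- get_image(name): name is "side" or "top" or "wrist"; returns the picture (480x640x3 uint8, red, green, blue); there is no depth.
- camera_info(name): a dict with "fx", "fy", "cx", "cy" (pixels), "eye" and "rotation" of the camera in the world; the wrist camera has in their place "hand_eye" (4x4, takes a point from camera to tool coordinates, whose origin is the TCP and whose axes are the flange's). Camera axes: x right, y down, z forward; pixel columns grow to the right and rows downward; lengths in m; the calibration is good to about 2 mm. A picture is of the moment at which its call begins: read the wrist's pose just before it. camera_info takes no time and is no camera call.
- sign_off(): hands the job in, once; it reports no verdict.
The state is a dict: "clock": time; "joints": joint angles; "dq": joint speeds; "joint_efforts": joint torques, N m; "position": TCP position; "ee_rot": TCP orientation; "force": force on the tool from outside, world axes, zero at the start; "ft_torque": the same for the moment, N m; "width": opening from 0.0 (shut) to 1.0 (fully open).
Only numpy, scipy, OpenCV 4.12 (cv2) and the standard library are available. Lean on these libraries where they do the work, as an engineer would, in place of code of your own. Each camera call takes 0.05 s, during which the arm holds its last target. There are 200 camera calls.

## Working session

There is one attempt and no reset: what is moved stays moved. The work goes in short steps, Python scripts to look and compute and a tool call to move; the robot and the scene stay as the last step left them, time stands still between calls to the robot, and variables do not carry over. Pictures are saved under pics/ and viewed, about 8 in all and at most 12, crops included, and the job is handed in when it is done.

Besides the shell and the picture viewer there is one more tool, called by a JSON object that holds its "api" and its "payload", one argument or row to a line. drive_tool: Moves the arm, as the interface text tells. Its arguments: {"type":"object","properties":{"increments":{"type":"array","items":{"type":"object","properties":{"grip":{"type":"number"},"tx":{"type":"number"},"ty":{"type":"number"},"tz":{"type":"number"},"turn":{"type":"number"}}}},"newtons":{"type":"number"}},"required":["increments"]}

```bash
mkdir -p pics; python3 - <<'E'
from cell import *
import cv2
s=observe();print(s)
for n in("top","side"):
    cv2.imwrite(f"pics/{n}0.png",get_image(n)[:,:,::-1]);print(n,camera_info(n))
print(camera_info("wrist"))
E
```

```text
{'clock': 0.0, 'joints': array([-1.40857165,  0.4352185 ,  0.02494997,  1.57409919, -0.01159415,
        1.13401545, -0.07510586]), 'dq': array([ 0.00206599,  0.00089157,  0.00226613, -0.00204422,  0.00088729,
        0.00120676, -0.00213442]), 'joint_efforts': array([-7.75013905e-05, -6.67828846e+01,  9.85133909e-01, -3.14489615e+01,
       -6.05033920e-02,  4.24109004e-02,  1.60634891e-04]), 'position': array([0.16349622, 0.60269656, 0.2259467 ]), 'ee_rot': array([-4.14843103e-01, -3.11400981e+00,  2.50395586e-03]), 'force': array([-0.12356463,  0.08430275, -0.80286408]), 'ft_torque': array([-0.03355699, -0.04289412,  0.00510704]), 'width': 1.0003252336390307}
top {'fx': 543.2882916686727, 'fy': 543.2882916686727, 'cx': 321.70281500636855, 'cy': 237.62917175966192, 'eye': array([ 0.35157558, -0.01355487,  1.25673488]), 'rotation': array([-2.15418195,  2.12799586, -0.14739706])}
side {'fx': 500.002029079579, 'fy': 500.002029079579, 'cx': 326.9457885459302, 'cy': 241.26288544055205, 'eye': array([ 0.14501779, -0.61678607,  0.96029424]), 'rotation': array([-2.34082431,  0.65544267, -0.25749024])}
{'fx': 419.2547657735372, 'fy': 419.2547657735372, 'cx': 316.76882073140996, 'cy': 238.93988452357723, 'hand_eye': array([[-1.03313368e-03, -9.57218094e-01, -2.89365606e-01,
         7.98696379e-02],
       [ 9.99999060e-01, -7.28161005e-04, -1.16158870e-03,
        -1.15908888e-03],
       [ 9.01188969e-04, -2.89366534e-01,  9.57217946e-01,
        -1.57396181e-01],
       [ 0.00000000e+00,  0.00000000e+00,  0.00000000e+00,
         1.00000000e+00]])}
```

View pics/top0.png

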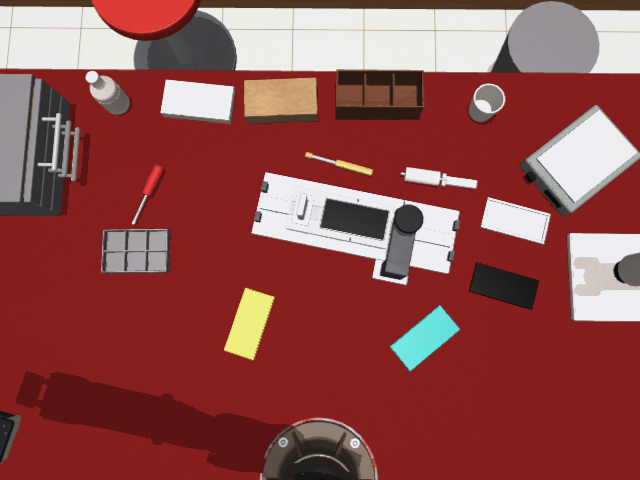

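View pics/side0.png

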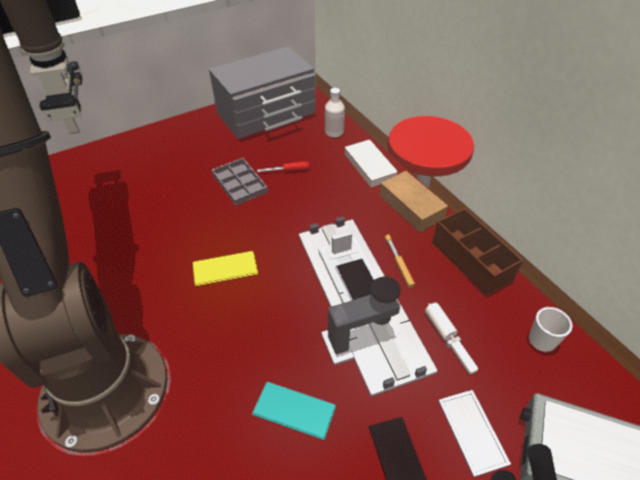

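The top view shows the jig from about (252,172) to (460,273), with its open end at the left. The tab is at about (303,206), the phone at (355,219) and the plunger head at (408,218). I'll enlarge this area.

```bash
python3 - <<'E'
import cv2
i=cv2.imread("pics/top0.png")[160:295,245:470]
cv2.imwrite("pics/c.png",cv2.resize(i,None,fx=3.5,fy=3.5,interpolation=cv2.INTER_CUBIC))
E
```

```text
(no output)
```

View pics/c.png

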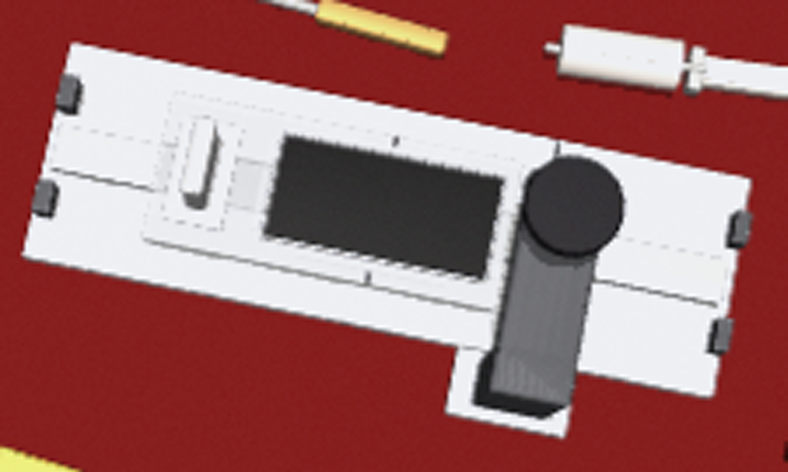

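The enlarged crop (3.5x, offset 245,160) gives these points:
- Base corners: (70,43), (751,179), (715,397), (23,257)
- Plunger head centre: (573,206)
- Phone corners: (286,136), (503,178), (485,279), (264,238)
- Tab top centre: about (199,157)

```bash
cat > h.py <<'E'
from cell import *
import numpy as np, cv2
from scipy.spatial.transform import Rotation as R
def ray(n,uv,z):
    c=camera_info(n)
    if n=="wrist":
        s=observe();T=np.eye(4);T[:3,:3]=R.from_rotvec(s['ee_rot']).as_matrix();T[:3,3]=s['position'];T=T@c['hand_eye'];M,e=T[:3,:3],T[:3,3]
    else: M,e=R.from_rotvec(c['rotation']).as_matrix(),c['eye']
    uv=np.atleast_2d(uv).astype(float)
    d=np.c_[(uv[:,0]-c['cx'])/c['fx'],(uv[:,1]-c['cy'])/c['fy'],np.ones(len(uv))]@M.T
    return e+d*((z-e[2])/d[:,2])[:,None]
E
python3 - <<'E'
from h import *
np.set_printoptions(precision=4,suppress=True)
f=lambda p:np.array(p)/3.5+[245,160]
B=ray("top",f([(70,43),(751,179),(715,397),(23,257)]),.012);P=ray("top",f([(286,136),(503,178),(485,279),(264,238)]),.044)
h=ray("top",f([(573,206)]),.17)[0];t=ray("top",f([(199,157)]),.092)[0]
st=ray("top",f([(75,92),(47,197),(733,228),(710,334)]),.03)
for Q in(B,P):
    print(Q[:,:2].tolist(),"len",np.linalg.norm(Q[0]-Q[1]),np.linalg.norm(Q[3]-Q[2]),"wid",np.linalg.norm(Q[0]-Q[3]),np.linalg.norm(Q[1]-Q[2]))
    d=Q[0]-Q[1]+Q[3]-Q[2];print("yaw",np.arctan2(-d[0],d[1]),"c",Q.mean(0))
yaw=np.arctan2(-(B[0]-B[1]+B[3]-B[2])[0],(B[0]-B[1]+B[3]-B[2])[1])
ex=np.array([np.cos(yaw),np.sin(yaw)]);ey=np.array([-ex[1],ex[0]])
print("head",h,"tab",t)
for n,q in(("phone",P.mean(0)),("tab",t),("basec",B.mean(0)),*[("stop",s) for s in st]): print(n,(q-h)[:2]@ex,(q-h)[:2]@ey)
s=observe();print(R.from_rotvec(s['ee_rot']).as_matrix())
E
```

```text
[[0.6895205779301008, 0.13477798605925012], [0.6012606175236999, -0.3211688213028385], [0.45576641666214307, -0.2941647693584922], [0.5431718307766543, 0.16187232446071131]] len 0.464410714513157 0.4643377406108556 wid 0.14883567773486406 0.1479789894064559
yaw -0.19028842044969627 c [ 0.5724 -0.0797  0.012 ]
[[0.6199853049220092, -0.01163682859625756], [0.5937018514177471, -0.15272498228174586], [0.5273599717564517, -0.14080777853147314], [0.5524744304728869, 0.001809396858287217]] len 0.14351545923171716 0.14481158362773744 wid 0.06883690251499991 0.0674037442744787
yaw -0.17922263610204012 c [ 0.5734 -0.0758  0.044 ]
head [ 0.5525 -0.1787  0.17  ] tab [0.5954 0.0425 0.092 ]
phone 0.001077534273030561 0.10499053643937593
tab 0.00027366194607491266 0.2253491163141997
basec 0.0008687229710022565 0.10104912598152493
stop 0.03896081240939947 0.3202645533058973
stop -0.03372767413525058 0.323007617436161
stop 0.035969541136189935 -0.12084991633855821
stop -0.035719851174040404 -0.11790136431894581
[[-0.9651  0.2618 -0.0002]
 [ 0.2618  0.9651 -0.0014]
 [-0.0001 -0.0014 -1.    ]]
```

The numbers agree: base is 464 x 148 mm, stops are at about +321 and −119, yaw is −0.19, and the sled is at about y = +105 mm. I'll grip the tab across its 50 mm width, with the jaws along jig x, so the body keeps clear of the press. That needs about −85.7° of turn.

{"api": "drive_tool", "payload": {
  "increments": [
    {"tx":0.31,"ty":-0.45,"turn":-0.4,"grip":-1},
    {"tx":0.625,"ty":-0.9,"turn":-0.75,"grip":-1},
    {"tx":0.625,"ty":-0.9,"turn":-0.75},
    {"tx":0.625,"ty":-0.9,"turn":-0.75},
    {"tx":0.625,"ty":-0.9,"turn":-0.75},
    {"tx":0.625,"ty":-0.9,"turn":-0.75},
    {"tx":0.625,"ty":-0.9,"turn":-0.75},
    {"tx":0.625,"ty":-0.9,"turn":-0.75},
    {"tx":0.625,"ty":-0.9,"turn":-0.75},
    {"tx":0.625,"ty":-0.9,"turn":-0.75},
    {"tx":0.625,"ty":-0.9,"turn":-0.75},
    {"tx":0.625,"ty":-0.9,"turn":-0.75}
  ]
}}

```text
invalid input
```

```bash
cat > go.py <<'E'
from h import *
import sys
yaw=-0.190;ex=np.array([np.cos(yaw),np.sin(yaw)]);ey=np.array([-ex[1],ex[0]])
O=np.array([.5525,-.1787])
def rep(x,y,z):  # shift to a point in the jig frame, in move units
    s=observe();p=s['position'];q=np.r_[O+x*ex+y*ey,z]
    M=R.from_rotvec(s['ee_rot']).as_matrix();a=np.arctan2(M[1,1],M[0,1])
    t=(yaw-a+np.pi/2)%np.pi-np.pi/2
    print("clock",s['clock'],"pos",p.round(4),"jig",((p[:2]-O)@ex).round(4),((p[:2]-O)@ey).round(4),"F",s['force'].round(1),"w",round(s['width'],3))
    print("move",((q-p)/.4).round(4),"turn",round(np.degrees(t)/60,4))
rep(*map(float,sys.argv[1:]))
E
python3 -c "
import cell;print(getattr(cell,'grip_point_offset',None),[n for n in dir(cell) if n[0]!='_'])"; python3 go.py 0 .225 .2
```

```text
0.0188 ['PlanningError', 'camera_info', 'get_image', 'grip_point_offset', 'observe', 'sign_off']
clock 0.1 pos [0.1635 0.6028 0.226 ] jig -0.5296 0.694 F [ 0.4 -0.7  0.5] w 0.999
move [ 1.0787 -1.4013 -0.065 ] turn -1.4285
```

The call was refused, probably because every row must carry all the fields.

{"api": "drive_tool", "payload": {
  "increments": [
    {"grip":-1,"tx":0.3,"ty":-0.45,"tz":0,"turn":-0.4},
    {"grip":-1,"tx":0.625,"ty":-0.9,"tz":0,"turn":-0.75},
    {"grip":-1,"tx":0.625,"ty":-0.9,"tz":0,"turn":-0.75},
    {"grip":-1,"tx":0.625,"ty":-0.9,"tz":0,"turn":-0.75},
    {"grip":-1,"tx":0.625,"ty":-0.9,"tz":0,"turn":-0.75},
    {"grip":-1,"tx":0.625,"ty":-0.9,"tz":0,"turn":-0.75},
    {"grip":-1,"tx":0.625,"ty":-0.9,"tz":0,"turn":-0.75},
    {"grip":-1,"tx":0.625,"ty":-0.9,"tz":0,"turn":-0.75},
    {"grip":-1,"tx":0.625,"ty":-0.9,"tz":0,"turn":-0.75},
    {"grip":-1,"tx":0.625,"ty":-0.9,"tz":0,"turn":-0.75},
    {"grip":-1,"tx":0.625,"ty":-0.9,"tz":0,"turn":-0.75},
    {"grip":-1,"tx":0.625,"ty":-0.9,"tz":0,"turn":-0.75}
  ],
  "newtons": 20
}}

```text
clock: 1.3
position: [0.4127, 0.2438, 0.2258]
ee_rot: [-1.572, -2.718, 0.002]
force: [-0.4, 0.3, -0.5]
width: 0.999
```

```bash
python3 go.py 0 .225 .2
```

```text
clock 1.3 pos [0.4127 0.2438 0.2258] jig -0.2171 0.3885 F [-0.4  0.3 -0.5] w 0.999
move [ 0.4557 -0.5038 -0.0645] turn -0.68
```

{"api": "drive_tool", "payload": {
  "increments": [
    {"grip":-1,"tx":0.23,"ty":-0.25,"tz":-0.03,"turn":-0.34},
    {"grip":-1,"tx":0.456,"ty":-0.504,"tz":-0.0645,"turn":-0.68},
    {"grip":-1,"tx":0.456,"ty":-0.504,"tz":-0.0645,"turn":-0.68},
    {"grip":-1,"tx":0.456,"ty":-0.504,"tz":-0.0645,"turn":-0.68},
    {"grip":-1,"tx":0.456,"ty":-0.504,"tz":-0.0645,"turn":-0.68},
    {"grip":-1,"tx":0.456,"ty":-0.504,"tz":-0.0645,"turn":-0.68},
    {"grip":-1,"tx":0.456,"ty":-0.504,"tz":-0.0645,"turn":-0.68},
    {"grip":-1,"tx":0.456,"ty":-0.504,"tz":-0.0645,"turn":-0.68},
    {"grip":-1,"tx":0.456,"ty":-0.504,"tz":-0.0645,"turn":-0.68}
  ],
  "newtons": 20
}}

```text
clock: 2.2
position: [0.5944, 0.0446, 0.1998]
ee_rot: [-2.417, -2.003, 0.002]
force: [-0.1, 0.3, 0.3]
width: 1.002
```

```bash
python3 go.py 0 .225 .062; python3 - <<'E'
from h import *
cv2.imwrite("pics/w1.png",get_image("wrist")[:,:,::-1])
E
```

```text
clock 2.2 pos [0.5944 0.0446 0.1998] jig -0.0011 0.2272 F [-0.1  0.3  0.3] w 1.002
move [ 0.0015 -0.006  -0.3444] turn -0.0031
```

View pics/w1.png

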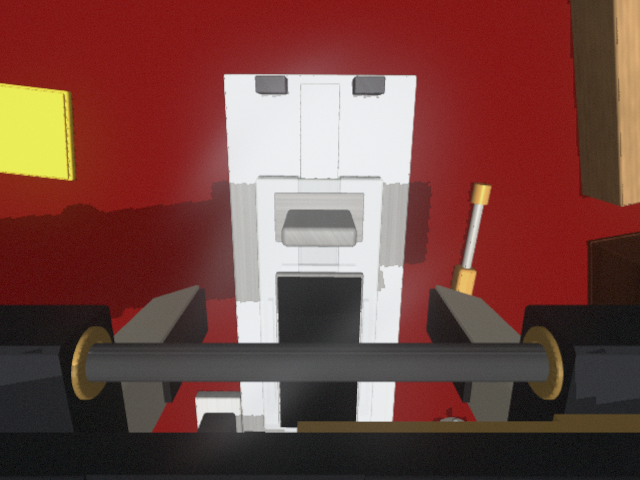

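The wrist view shows the tab top as the light strip around (319,237), between the open fingers. The phone's edge is at (320,273) and the open stops are at rows 75–95.

```bash
python3 - <<'E'
from h import *
from go import O,ex,ey
for uv,z in(((319.5,237),.092),((282,237),.092),((357,237),.092),((271,94),.03),((369,94),.03),((320,273),.044)):
    q=ray("wrist",uv,z)[0];print(uv,q.round(4),"jig",((q[:2]-O)@ex).round(4),((q[:2]-O)@ey).round(4))
E
```

```text
Traceback (most recent call last):
  File "go.py", line 11, in <module>
    rep(*map(float,sys.argv[1:]))
    ~~~^^^^^^^^^^^^^^^^^^^^^^^^^^
TypeError: rep() missing 3 required positional arguments: 'x', 'y', and 'z'
```

```bash
sed -i 's/^rep(\*/if __name__=="__main__": rep(*/' go.py; python3 - <<'E'
from h import *
from go import O,ex,ey
for uv,z in(((319.5,237),.092),((282,237),.092),((357,237),.092),((271,94),.03),((369,94),.03),((320,273),.044)):
    q=ray("wrist",uv,z)[0];print(uv,q.round(4),"jig",((q[:2]-O)@ex).round(4),((q[:2]-O)@ey).round(4))
E
```

```text
(319.5, 237) [0.5939 0.0429 0.092 ] jig -0.0012 0.2254
(282, 237) [0.5696 0.0475 0.092 ] jig -0.0259 0.2254
(357, 237) [0.6183 0.0383 0.092 ] jig 0.0236 0.2255
(271, 94) [0.5759 0.1398 0.03  ] jig -0.0371 0.3172
(369, 94) [0.6471 0.1262 0.03  ] jig 0.0353 0.3173
(320, 273) [ 0.5863 -0.0007  0.044 ] jig -0.0004 0.1811
```

The tab checks out at jig (−1, +225) mm, 49.5 mm wide. I'll descend and grip.

{"api": "drive_tool", "payload": {
  "increments": [
    {"grip":-1,"tx":0,"ty":-0.005,"tz":-0.1,"turn":0},
    {"grip":-1,"tx":0,"ty":-0.005,"tz":-0.2,"turn":0},
    {"grip":-1,"tx":0,"ty":-0.005,"tz":-0.28,"turn":0},
    {"grip":-1,"tx":0,"ty":-0.005,"tz":-0.33,"turn":0},
    {"grip":-1,"tx":0,"ty":-0.005,"tz":-0.345,"turn":0},
    {"grip":-1,"tx":0,"ty":-0.005,"tz":-0.345,"turn":0},
    {"grip":1,"tx":0,"ty":-0.005,"tz":-0.345,"turn":0},
    {"grip":1,"tx":0,"ty":-0.005,"tz":-0.345,"turn":0},
    {"grip":1,"tx":0,"ty":-0.005,"tz":-0.345,"turn":0},
    {"grip":1,"tx":0,"ty":-0.005,"tz":-0.345,"turn":0},
    {"grip":1,"tx":0,"ty":-0.005,"tz":-0.345,"turn":0},
    {"grip":1,"tx":0,"ty":-0.005,"tz":-0.345,"turn":0}
  ],
  "newtons": 20
}}

```text
clock: 3.45
position: [0.5946, 0.0425, 0.0621]
ee_rot: [-2.417, -2.003, 0.001]
force: [-1.4, 0.8, 2.5]
width: 0.544
```

```bash
python3 go.py 0 .120 .062
```

```text
clock 3.45 pos [0.5946 0.0425 0.0621] jig -0.0004 0.2252 F [-1.4  0.8  2.5] w 0.544
move [-0.0486 -0.2584 -0.0003] turn -0.003
```

Width is 0.544, or 50 mm, so the tab is held. I'll slide smoothly by −105 mm along the rail.

{"api": "drive_tool", "payload": {
  "increments": [
    {"grip":1,"tx":-0.001,"ty":-0.006,"tz":0,"turn":0},
    {"grip":1,"tx":-0.0035,"ty":-0.018,"tz":0,"turn":0},
    {"grip":1,"tx":-0.007,"ty":-0.036,"tz":0,"turn":0},
    {"grip":1,"tx":-0.0108,"ty":-0.056,"tz":0,"turn":0},
    {"grip":1,"tx":-0.0146,"ty":-0.076,"tz":0,"turn":0},
    {"grip":1,"tx":-0.0185,"ty":-0.096,"tz":0,"turn":0},
    {"grip":1,"tx":-0.0223,"ty":-0.116,"tz":0,"turn":0},
    {"grip":1,"tx":-0.0262,"ty":-0.136,"tz":0,"turn":0},
    {"grip":1,"tx":-0.03,"ty":-0.156,"tz":0,"turn":0},
    {"grip":1,"tx":-0.0339,"ty":-0.176,"tz":0,"turn":0},
    {"grip":1,"tx":-0.0377,"ty":-0.196,"tz":0,"turn":0},
    {"grip":1,"tx":-0.0416,"ty":-0.216,"tz":0,"turn":0},
    {"grip":1,"tx":-0.045,"ty":-0.234,"tz":0,"turn":0},
    {"grip":1,"tx":-0.048,"ty":-0.249,"tz":0,"turn":0},
    {"grip":1,"tx":-0.0495,"ty":-0.256,"tz":0,"turn":0},
    {"grip":1,"tx":-0.0497,"ty":-0.2585,"tz":0,"turn":0},
    {"grip":1,"tx":-0.0497,"ty":-0.2585,"tz":0,"turn":0},
    {"grip":1,"tx":-0.0497,"ty":-0.2585,"tz":0,"turn":0}
  ],
  "newtons": 20
}}

```text
clock: 5.25
position: [0.5745, -0.0612, 0.0621]
ee_rot: [-2.417, -2.003, 0.002]
force: [-1.3, 0.1, 0.5]
width: 0.54
```

```bash
python3 go.py 0 .120 .062;python3 - <<'E'
import cv2
from cell import *
t=get_image("top")[:,:,::-1];s=get_image("side")[:,:,::-1]
a=cv2.resize(t[160:300,320:480],(640,560),interpolation=cv2.INTER_CUBIC)
cv2.imwrite("pics/t2.png",a)
cv2.imwrite("pics/s2.png",cv2.resize(s[200:400,280:450],(595,700)[::1],interpolation=cv2.INTER_CUBIC)[:600])
E
```

```text
clock 5.25 pos [ 0.5745 -0.0612  0.0621] jig -0.0006 0.1195 F [-1.3  0.1  0.5] w 0.54
move [ 0.0018  0.0009 -0.0003] turn -0.0028
```

View pics/s2.png

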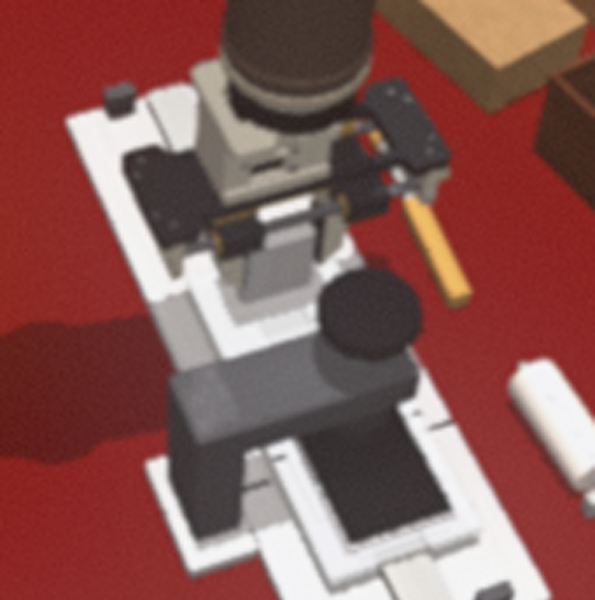

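The side crop shows the sled's mark at (417,412) with the base's at (442,426), and on the near side the marks at (281,457) and (257,484). I'll check how these and the phone's corner edges line up.

```bash
python3 - <<'E'
from h import *
from go import O,ex,ey
for n,uv,z in(("sledmark",(417,412),.034),("basemark",(442,426),.012),("sledmark",(281,457),.034),("basemark",(257,484),.012),("phone end",(348,541),.044),("phone end",(452,510),.044)):
    q=ray("side",np.array(uv)/3.5+[280,200],z)[0];print(n,((q[:2]-O)@ex).round(4),((q[:2]-O)@ey).round(4))
E
```

```text
sledmark 0.0465 -0.0012
basemark 0.0654 -0.0042
sledmark -0.0459 -0.0016
basemark -0.0609 -0.0022
phone end -0.0343 -0.0728
phone end 0.0319 -0.0756
```

View pics/t2.png

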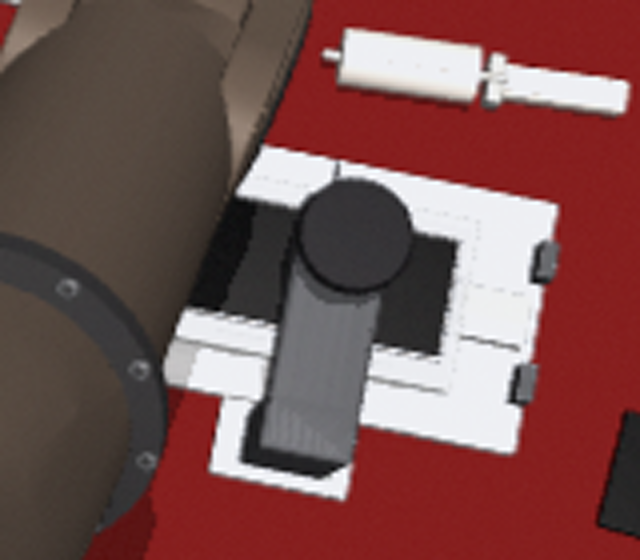

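The marks and phone end agree to about 2 mm (phone centre about +1 mm, tolerance 8). I'll release and rise, then go over the plunger with the fingers shut.

{"api": "drive_tool", "payload": {
  "increments": [
    {"grip":-1,"tx":0,"ty":0,"tz":0,"turn":0},
    {"grip":-1,"tx":0,"ty":0,"tz":0,"turn":0},
    {"grip":-1,"tx":0,"ty":0,"tz":0,"turn":0},
    {"grip":-1,"tx":0,"ty":0,"tz":0,"turn":0},
    {"grip":-1,"tx":0,"ty":0,"tz":0,"turn":0},
    {"grip":-1,"tx":0,"ty":0,"tz":0,"turn":0},
    {"grip":-1,"tx":0,"ty":0,"tz":0.1,"turn":0},
    {"grip":-1,"tx":0,"ty":0,"tz":0.2,"turn":0},
    {"grip":-1,"tx":0,"ty":0,"tz":0.3,"turn":0},
    {"grip":-1,"tx":0,"ty":0,"tz":0.4,"turn":0},
    {"grip":-1,"tx":0,"ty":0,"tz":0.43,"turn":0},
    {"grip":1,"tx":0,"ty":0,"tz":0.43,"turn":0},
    {"grip":1,"tx":0,"ty":0,"tz":0.43,"turn":0}
  ],
  "newtons": 20
}}

```text
clock: 6.65
position: [0.5739, -0.0609, 0.2329]
ee_rot: [-2.416, -2.002, 0.003]
force: [-0.8, 0.4, -0.0]
width: 0.872
```

```bash
python3 go.py 0 0 .19
```

```text
clock 6.65 pos [ 0.5739 -0.0609  0.2329] jig -0.0013 0.1197 F [-0.8  0.4 -0. ] w 0.872
move [-0.0534 -0.2945 -0.1074] turn -0.0031
```

{"api": "drive_tool", "payload": {
  "increments": [
    {"grip":1,"tx":-0.015,"ty":-0.08,"tz":0,"turn":0},
    {"grip":1,"tx":-0.033,"ty":-0.18,"tz":0,"turn":0},
    {"grip":1,"tx":-0.05,"ty":-0.27,"tz":0,"turn":0},
    {"grip":1,"tx":-0.0534,"ty":-0.2945,"tz":0,"turn":0},
    {"grip":1,"tx":-0.0534,"ty":-0.2945,"tz":0,"turn":0},
    {"grip":1,"tx":-0.0534,"ty":-0.2945,"tz":0,"turn":0},
    {"grip":1,"tx":-0.0534,"ty":-0.2945,"tz":-0.05,"turn":0},
    {"grip":1,"tx":-0.0534,"ty":-0.2945,"tz":-0.1,"turn":0},
    {"grip":1,"tx":-0.0534,"ty":-0.2945,"tz":-0.107,"turn":0},
    {"grip":1,"tx":-0.0534,"ty":-0.2945,"tz":-0.107,"turn":0}
  ],
  "newtons": 20
}}

```text
clock: 7.65
position: [0.5525, -0.1771, 0.1895]
ee_rot: [-2.413, -2.004, 0.004]
force: [-0.1, -0.1, 0.6]
width: 0.022
```

```bash
python3 go.py 0 0 .144; python3 - <<'E'
import cv2
from cell import *
s=get_image("side")[:,:,::-1]
cv2.imwrite("pics/s3.png",cv2.resize(s[230:400,290:450],(560,595),interpolation=cv2.INTER_CUBIC))
E
```

```text
clock 7.65 pos [ 0.5525 -0.1771  0.1895] jig -0.0003 0.0016 F [-0.1 -0.1  0.6] w 0.022
move [-0.     -0.0041 -0.1139] turn -0.0051
```

View pics/s3.png

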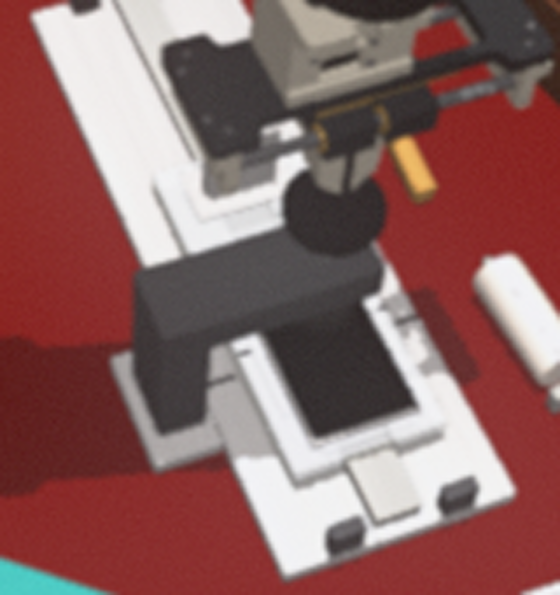

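The fingertips are over the head at about (340,200), and the sled and phone are unmoved. I'll press gradually.

{"api": "drive_tool", "payload": {
  "increments": [
    {"grip":1,"tx":0,"ty":-0.004,"tz":-0.03,"turn":0},
    {"grip":1,"tx":0,"ty":-0.004,"tz":-0.05,"turn":0},
    {"grip":1,"tx":0,"ty":-0.004,"tz":-0.065,"turn":0},
    {"grip":1,"tx":0,"ty":-0.004,"tz":-0.08,"turn":0},
    {"grip":1,"tx":0,"ty":-0.004,"tz":-0.095,"turn":0},
    {"grip":1,"tx":0,"ty":-0.004,"tz":-0.106,"turn":0},
    {"grip":1,"tx":0,"ty":-0.004,"tz":-0.112,"turn":0},
    {"grip":1,"tx":0,"ty":-0.004,"tz":-0.115,"turn":0},
    {"grip":1,"tx":0,"ty":-0.004,"tz":-0.115,"turn":0}
  ],
  "newtons": 20
}}

```text
clock: 8.6
position: [0.5534, -0.1792, 0.1451]
ee_rot: [-2.414, -2.004, 0.001]
force: [-2.0, 2.5, 12.2]
width: 0.008
```

```bash
python3 go.py 0 0 .144
```

```text
clock 8.6 pos [ 0.5534 -0.1792  0.1451] jig 0.0009 -0.0003 F [-2.   2.5 12.2] w 0.008
move [-0.0022  0.0012 -0.0026] turn -0.0046
```

12 N at z = 145 mm is just short of the stop, so I'll push further until the force climbs.

{"api": "drive_tool", "payload": {
  "increments": [
    {"grip":1,"tx":0,"ty":0,"tz":-0.004,"turn":0},
    {"grip":1,"tx":0,"ty":0,"tz":-0.008,"turn":0},
    {"grip":1,"tx":0,"ty":0,"tz":-0.01,"turn":0},
    {"grip":1,"tx":0,"ty":0,"tz":-0.01,"turn":0}
  ],
  "newtons": 20
}}

```text
clock: 9.0
position: [0.5535, -0.1792, 0.144]
ee_rot: [-2.415, -2.004, -0.003]
force: [-12.8, 5.6, 37.7]
width: 0.006
```

It is on the stop (z = 144.0 mm, 38 N). I'll ease off slightly and hold 1.6 s.

{"api": "drive_tool", "payload": {
  "increments": [
    {"grip":1,"tx":0,"ty":0,"tz":-0.004,"turn":0},
    {"grip":1,"tx":0,"ty":0,"tz":-0.004,"turn":0},
    {"grip":1,"tx":0,"ty":0,"tz":-0.004,"turn":0},
    {"grip":1,"tx":0,"ty":0,"tz":-0.004,"turn":0},
    {"grip":1,"tx":0,"ty":0,"tz":-0.004,"turn":0},
    {"grip":1,"tx":0,"ty":0,"tz":-0.004,"turn":0},
    {"grip":1,"tx":0,"ty":0,"tz":-0.004,"turn":0},
    {"grip":1,"tx":0,"ty":0,"tz":-0.004,"turn":0},
    {"grip":1,"tx":0,"ty":0,"tz":-0.004,"turn":0},
    {"grip":1,"tx":0,"ty":0,"tz":-0.004,"turn":0},
    {"grip":1,"tx":0,"ty":0,"tz":-0.004,"turn":0},
    {"grip":1,"tx":0,"ty":0,"tz":-0.004,"turn":0},
    {"grip":1,"tx":0,"ty":0,"tz":-0.004,"turn":0},
    {"grip":1,"tx":0,"ty":0,"tz":-0.004,"turn":0},
    {"grip":1,"tx":0,"ty":0,"tz":-0.004,"turn":0},
    {"grip":1,"tx":0,"ty":0,"tz":-0.004,"turn":0}
  ],
  "newtons": 20
}}

```text
clock: 10.6
position: [0.5534, -0.1792, 0.1442]
ee_rot: [-2.415, -2.003, -0.005]
force: [-7.6, 4.6, 24.2]
width: 0.007
```

```bash
python3 go.py 0 0 .144; python3 - <<'E'
import cv2
from cell import *
s=get_image("side")[:,:,::-1]
cv2.imwrite("pics/s4.png",cv2.resize(s[230:400,290:450],(560,595),interpolation=cv2.INTER_CUBIC))
E
```

```text
clock 10.6 pos [ 0.5534 -0.1792  0.1442] jig 0.001 -0.0003 F [-7.6  4.6 24.2] w 0.007
move [-0.0023  0.0012 -0.0005] turn -0.0039
```

View pics/s4.png

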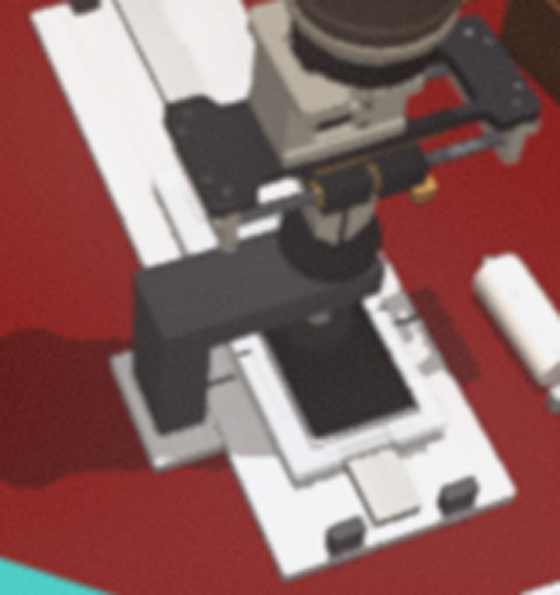

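The plunger is down on its stop (head sits near the press arm), held about 2 s at 24 N or more. I'll lift slowly, then go back over the tab.

{"api": "drive_tool", "payload": {
  "increments": [
    {"grip":1,"tx":-0.001,"ty":0,"tz":0.015,"turn":0},
    {"grip":1,"tx":-0.001,"ty":0,"tz":0.035,"turn":0},
    {"grip":1,"tx":-0.001,"ty":0,"tz":0.055,"turn":0},
    {"grip":1,"tx":-0.001,"ty":0,"tz":0.075,"turn":0},
    {"grip":1,"tx":0,"ty":0,"tz":0.12,"turn":0},
    {"grip":1,"tx":0,"ty":0,"tz":0.2,"turn":0},
    {"grip":1,"tx":0,"ty":0,"tz":0.22,"turn":0},
    {"grip":-1,"tx":0.017,"ty":0.09,"tz":0.22,"turn":0},
    {"grip":-1,"tx":0.036,"ty":0.19,"tz":0.22,"turn":0},
    {"grip":-1,"tx":0.052,"ty":0.28,"tz":0.22,"turn":0},
    {"grip":-1,"tx":0.054,"ty":0.295,"tz":0.22,"turn":0},
    {"grip":-1,"tx":0.054,"ty":0.295,"tz":0.22,"turn":0},
    {"grip":-1,"tx":0.054,"ty":0.295,"tz":0.22,"turn":0}
  ],
  "newtons": 20
}}

```text
clock: 11.95
position: [0.5746, -0.0625, 0.2319]
ee_rot: [-2.416, -2.002, -0.004]
force: [-0.2, -0.5, -0.5]
width: 0.483
```

```bash
python3 go.py 0 .1195 .062; python3 - <<'E'
from h import *
cv2.imwrite("pics/w5.png",get_image("wrist")[:,:,::-1])
E
```

```text
clock 11.95 pos [ 0.5746 -0.0625  0.2319] jig -0.0003 0.1182 F [-0.2 -0.5 -0.5] w 0.483
move [ 0.0013  0.003  -0.4248] turn -0.0027
```

View pics/w5.png

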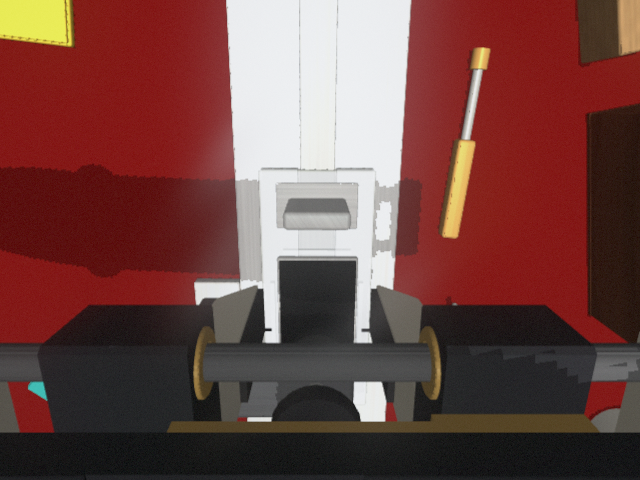

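The tab is centred at (317,222) and the phone lies square in its nest. The fingers are still opening, so I'll wait, descend and grip.

{"api": "drive_tool", "payload": {
  "increments": [
    {"grip":-1,"tx":0.001,"ty":0.003,"tz":0,"turn":0},
    {"grip":-1,"tx":0.001,"ty":0.003,"tz":0,"turn":0},
    {"grip":-1,"tx":0.001,"ty":0.003,"tz":0,"turn":0},
    {"grip":-1,"tx":0.001,"ty":0.003,"tz":0,"turn":0},
    {"grip":-1,"tx":0.001,"ty":0.003,"tz":0,"turn":0},
    {"grip":-1,"tx":0.001,"ty":0.003,"tz":-0.1,"turn":0},
    {"grip":-1,"tx":0.001,"ty":0.003,"tz":-0.2,"turn":0},
    {"grip":-1,"tx":0.001,"ty":0.003,"tz":-0.3,"turn":0},
    {"grip":-1,"tx":0.001,"ty":0.003,"tz":-0.38,"turn":0},
    {"grip":-1,"tx":0.001,"ty":0.003,"tz":-0.42,"turn":0},
    {"grip":-1,"tx":0.001,"ty":0.003,"tz":-0.425,"turn":0},
    {"grip":-1,"tx":0.001,"ty":0.003,"tz":-0.425,"turn":0},
    {"grip":1,"tx":0.001,"ty":0.003,"tz":-0.425,"turn":0},
    {"grip":1,"tx":0.001,"ty":0.003,"tz":-0.425,"turn":0},
    {"grip":1,"tx":0.001,"ty":0.003,"tz":-0.425,"turn":0},
    {"grip":1,"tx":0.001,"ty":0.003,"tz":-0.425,"turn":0},
    {"grip":1,"tx":0.001,"ty":0.003,"tz":-0.425,"turn":0},
    {"grip":1,"tx":0.001,"ty":0.003,"tz":-0.425,"turn":0}
  ],
  "newtons": 20
}}

```text
clock: 13.8
position: [0.5749, -0.0617, 0.0622]
ee_rot: [-2.417, -2.0, -0.004]
force: [0.6, 0.0, 0.7]
width: 0.543
```

```bash
python3 go.py 0 .288 .062
```

```text
clock 13.8 pos [ 0.5749 -0.0617  0.0622] jig -0.0001 0.1191 F [0.6 0.  0.7] w 0.543
move [ 0.0801  0.4146 -0.0005] turn -0.0018
```

{"api": "drive_tool", "payload": {
  "increments": [
    {"grip":1,"tx":0.001,"ty":0.006,"tz":0,"turn":0},
    {"grip":1,"tx":0.0035,"ty":0.018,"tz":0,"turn":0},
    {"grip":1,"tx":0.007,"ty":0.036,"tz":0,"turn":0},
    {"grip":1,"tx":0.0116,"ty":0.06,"tz":0,"turn":0},
    {"grip":1,"tx":0.0164,"ty":0.085,"tz":0,"turn":0},
    {"grip":1,"tx":0.0212,"ty":0.11,"tz":0,"turn":0},
    {"grip":1,"tx":0.026,"ty":0.135,"tz":0,"turn":0},
    {"grip":1,"tx":0.0309,"ty":0.16,"tz":0,"turn":0},
    {"grip":1,"tx":0.0357,"ty":0.185,"tz":0,"turn":0},
    {"grip":1,"tx":0.0405,"ty":0.21,"tz":0,"turn":0},
    {"grip":1,"tx":0.0453,"ty":0.235,"tz":0,"turn":0},
    {"grip":1,"tx":0.0502,"ty":0.26,"tz":0,"turn":0},
    {"grip":1,"tx":0.055,"ty":0.285,"tz":0,"turn":0},
    {"grip":1,"tx":0.0598,"ty":0.31,"tz":0,"turn":0},
    {"grip":1,"tx":0.0647,"ty":0.335,"tz":0,"turn":0},
    {"grip":1,"tx":0.0685,"ty":0.355,"tz":0,"turn":0},
    {"grip":1,"tx":0.0716,"ty":0.371,"tz":0,"turn":0},
    {"grip":1,"tx":0.0737,"ty":0.382,"tz":0,"turn":0},
    {"grip":1,"tx":0.0745,"ty":0.386,"tz":0,"turn":0},
    {"grip":1,"tx":0.0745,"ty":0.386,"tz":0,"turn":0}
  ],
  "newtons": 20
}}

```text
clock: 15.8
position: [0.6047, 0.0937, 0.0622]
ee_rot: [-2.416, -2.001, -0.004]
force: [-1.2, -3.5, 2.4]
width: 0.542
```

```bash
python3 go.py 0 .288 .062
```

```text
clock 15.8 pos [0.6047 0.0937 0.0622] jig -0.0002 0.2773 F [-1.2 -3.5  2.4] w 0.542
move [ 0.0056  0.0261 -0.0006] turn -0.0025
```

{"api": "drive_tool", "payload": {
  "increments": [
    {"grip":1,"tx":0.001,"ty":0.005,"tz":0,"turn":0},
    {"grip":1,"tx":0.002,"ty":0.011,"tz":0,"turn":0},
    {"grip":1,"tx":0.003,"ty":0.017,"tz":0,"turn":0},
    {"grip":1,"tx":0.0045,"ty":0.022,"tz":0,"turn":0},
    {"grip":1,"tx":0.0055,"ty":0.026,"tz":0,"turn":0},
    {"grip":1,"tx":0.006,"ty":0.03,"tz":0,"turn":0},
    {"grip":1,"tx":0.006,"ty":0.03,"tz":0,"turn":0}
  ],
  "newtons": 20
}}

```text
clock: 16.5
position: [0.6067, 0.104, 0.0622]
ee_rot: [-2.418, -2.0, -0.002]
force: [-2.4, -9.1, 3.3]
width: 0.544
```

```bash
python3 go.py 0 .290 .062
```

```text
clock 16.5 pos [0.6067 0.104  0.0622] jig -0.0002 0.2879 F [-2.4 -9.1  3.3] w 0.544
move [ 0.0015  0.0052 -0.0005] turn -0.0013
```

The force is rising at y = 288 mm, so it is probably touching. One small nudge will confirm.

{"api": "drive_tool", "payload": {
  "increments": [
    {"grip":1,"tx":0.001,"ty":0.006,"tz":0,"turn":0},
    {"grip":1,"tx":0.001,"ty":0.008,"tz":0,"turn":0},
    {"grip":1,"tx":0.001,"ty":0.008,"tz":0,"turn":0}
  ],
  "newtons": 20
}}

```text
clock: 16.8
position: [0.6067, 0.1041, 0.0623]
ee_rot: [-2.422, -1.999, 0.003]
force: [-2.3, -13.8, 4.1]
width: 0.543
```

Pushing 3 mm more gave no motion and raised the force to 14 N, so the sled is against the stop. I'll release and rise.

{"api": "drive_tool", "payload": {
  "increments": [
    {"grip":1,"tx":0,"ty":0,"tz":0,"turn":0},
    {"grip":-1,"tx":0,"ty":0,"tz":0,"turn":0},
    {"grip":-1,"tx":0,"ty":0,"tz":0,"turn":0},
    {"grip":-1,"tx":0,"ty":0,"tz":0,"turn":0},
    {"grip":-1,"tx":0,"ty":0,"tz":0,"turn":0},
    {"grip":-1,"tx":0,"ty":0,"tz":0,"turn":0},
    {"grip":-1,"tx":0,"ty":0,"tz":0,"turn":0},
    {"grip":-1,"tx":0,"ty":0,"tz":0.1,"turn":0},
    {"grip":-1,"tx":0,"ty":0,"tz":0.2,"turn":0},
    {"grip":-1,"tx":0,"ty":0,"tz":0.3,"turn":0},
    {"grip":-1,"tx":0,"ty":0,"tz":0.4,"turn":0},
    {"grip":-1,"tx":-0.2,"ty":0.3,"tz":0.4,"turn":0},
    {"grip":-1,"tx":-0.4,"ty":0.6,"tz":0.4,"turn":0},
    {"grip":-1,"tx":-0.4,"ty":0.6,"tz":0.4,"turn":0},
    {"grip":-1,"tx":-0.4,"ty":0.6,"tz":0.4,"turn":0},
    {"grip":-1,"tx":-0.4,"ty":0.6,"tz":0.4,"turn":0},
    {"grip":-1,"tx":-0.4,"ty":0.6,"tz":0.4,"turn":0},
    {"grip":-1,"tx":-0.4,"ty":0.6,"tz":0.4,"turn":0},
    {"grip":-1,"tx":-0.4,"ty":0.6,"tz":0.4,"turn":0}
  ],
  "newtons": 20
}}

```text
clock: 18.7
position: [0.446, 0.3448, 0.2222]
ee_rot: [-2.42, -2.002, 0.003]
force: [0.0, -0.7, -0.7]
width: 1.001
```

```bash
python3 - <<'E'
from h import *
s=observe();print(s['clock'],s['position'],np.abs(s['dq']).max())
i=get_image("top")[150:320,90:560,::-1]
cv2.imwrite("pics/t6.png",cv2.resize(i,None,fx=1.7,fy=1.7,interpolation=cv2.INTER_CUBIC))
E
```

```text
18.7 [0.44602402 0.34483085 0.22218679] 0.03893137807942387
```

View pics/t6.png

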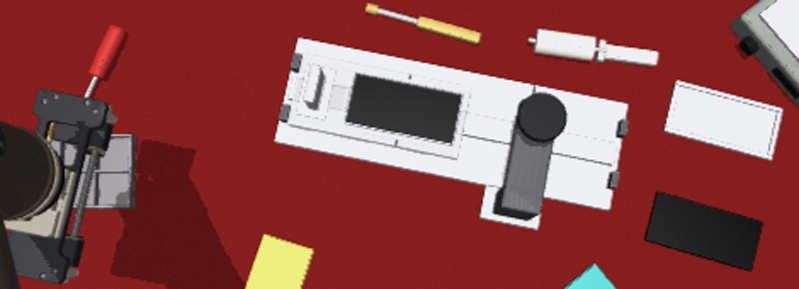

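The sled's end meets the stop blocks at (295,62) and (284,113), and the phone lies in its nest. The plunger head is at (541,117), which is full-frame pixel (408,219), the same as at the start. The bystanders are undisturbed and the arm is clear, so I'll hand in.

```bash
python3 -c "
from cell import *
print(sign_off(),observe()['clock'])"
```

```text
the job is handed in; nothing more can be done
the job is handed in; nothing more can be done
```

The job is done and handed in at about 19 s of the 69 s allowed; handing in reported no verdict.

- **Alignment:** I gripped the tab across its width and slid the sled about 105 mm to the press. The phone was centred to within about 2 mm by the phone's end and the alignment marks. The base marks themselves read 2 to 4 mm off my fitted zero, within the 8 mm tolerance.
- **Pressing:** I pushed the plunger's head down to z = 144 mm, its stop, and held it for about 2 s. The force was 24 to 38 N, well above the 15 N spring force. The 38 N peak came close to the 40 N limit that applies to the arm and gripper body, though only the fingertips were pressing.
- **Return:** The sled is back against the open-end stop. A further 3 mm of push raised the force to 14 N with no motion. Contact came at a tab position of 288 mm instead of the nominal 290 mm, which is the same small bias as the marks.
- **Last picture:** It shows the sled at the stop blocks, the phone in its nest, the plunger head back where it started and the arm clear of everything. The bystanders in view look undisturbed; the screw tray and screwdriver are partly hidden by the gripper, which did not go near them.

One move call was refused early on because some rows lacked fields. It moved nothing.

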